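# Check the spring supports on the welding table

## Task

Before a frame is laid on the welding table, check that its three spring supports are not stuck: press lightly from above on the head of the round one, then the square one, then the narrow bar one, so that each goes down about a centimetre without reaching its hard stop, and let it spring fully back up before going to the next. Do not grip or lift anything, leave the supports standing where they are, and leave the pipe end, tin, hammer and bracket alone.

Things in the scene. Friction and masses are not known exactly. Their poses are not given: they have to be found in the camera images.
- round_support: Loose spring support with the round head, standing upright on the table: a grey-painted steel foot 90 x 90 x 20 mm, a grey column 44 mm in diameter up to 73 mm, and above it a sprung steel pin (20 mm thick) with a head on top; the head's top is 110 mm above the table when up. About 2.3 kg in all. Origin: centre of the underside; z up; x and y along the foot's sides, x at any yaw up to 0.5 rad from the world's x.
- round_head (a point): Centre of the top face of the round head, a flat steel disc, 46 mm in diameter and 12 mm thick. It goes down with the pin.
- round_pin (a joint): How far this support's pin is pressed down, in m: 0 is fully up, 0.020 is the hard stop. The spring starts at about 1.2 N and grows by 0.4 N per mm (about 5 N at 10 mm, 9 N at the stop); released, the pin comes back up by itself.
- square_support: Loose spring support with the square head, standing upright on the table: a grey-painted steel foot 90 x 90 x 20 mm, a grey column 44 mm in diameter up to 58 mm, and above it a sprung steel pin (20 mm thick) with a head on top; the head's top is 95 mm above the table when up. About 2.3 kg in all. Origin: centre of the underside; z up; x and y along the foot's sides, x at any yaw up to 0.5 rad from the world's x.
- square_head (a point): Centre of the top face of the square head, a flat steel square plate, 44 x 44 mm and 12 mm thick. It goes down with the pin.
- square_pin (a joint): How far this support's pin is pressed down, in m: 0 is fully up, 0.020 is the hard stop. The spring starts at about 1.2 N and grows by 0.4 N per mm (about 5 N at 10 mm, 9 N at the stop); released, the pin comes back up by itself.
- bar_support: Loose spring support with the bar-shaped head, standing upright on the table: a grey-painted steel foot 90 x 90 x 20 mm, a grey column 44 mm in diameter up to 43 mm, and above it a sprung steel pin (20 mm thick) with a head on top; the head's top is 80 mm above the table when up. About 2.3 kg in all. Origin: centre of the underside; z up; x and y along the foot's sides, x at any yaw up to 0.5 rad from the world's x.
- bar_head (a point): Centre of the top face of the bar head, a flat steel narrow bar, 24 mm along the support's x, 86 mm along its y, 12 mm thick. It goes down with the pin.
- bar_pin (a joint): How far this support's pin is pressed down, in m: 0 is fully up, 0.020 is the hard stop. The spring starts at about 1.2 N and grows by 0.4 N per mm (about 5 N at 10 mm, 9 N at the stop); released, the pin comes back up by itself.
- pipe_offcut: Bystander: loose upright steel pipe end, 50 mm in diameter, 70 mm high, to the right (-y) of the supports; origin at the centre of its underside.
- tin: Bystander: loose grey closed tin, 76 mm in diameter, 90 mm high, standing beyond the supports; origin at the centre of its underside.
- hammer: Bystander: loose hammer lying flat, 260 mm long along its x, handle towards its -x, beyond the supports; origin at its middle, on the table.
- angle_bracket: Bystander: loose L-shaped bare metal bracket, foot 80 x 50 mm, one upright leg 66 mm high at its +x end, beyond the supports; origin at the centre of the foot's underside.
Things that resemble listed ones, but are neither listed nor needed, are in the scene too. Leave any black look-alike of the square_support alone.

How it is judged:
By the outcome, as a careful person would: the job done as asked, in the order asked, and still so for the second after the job is handed in, with the robot touching nothing.
It also fails if it takes over 54 s, if anything falls off the work surface, if the arm or the gripper's body presses on something with over 40 N, if the wrist force passes 120 N, or if a joint passes its speed limit or range.

## Robot

A 7-joint arm with a two-finger parallel gripper is mounted at the origin on the work surface. World frame = base frame: x ahead of the robot, y to its left, z up, the work surface at z = 0. Lengths are in m, angles in rad, forces in N, time in s.
With the tool pointing down it reaches from about 0.35 to 0.9 m from the base axis. Payload 8.1 kg.
Tool frame: the origin (TCP) lies at the centre of the arm's flange, where the gripper is bolted on; the fingertips stand 178 mm ahead of it and the grasp point (between the pads) lies 159 mm ahead of it; z points along the fingers, y is the direction in which the jaws open and shut (so a half turn about z gives the same grasp; the last joint's range is limited). The gripper opens to 92 mm and grips with 3 to 60 N. Pads are 19 mm wide; open, the fingers measure 130 mm over their backs; the gripper's body (75 mm by 190 mm) begins 47 mm behind the grasp point.
Start: joints at [-1.384, 0.434, 0.025, 1.573, -0.012, 1.134, -0.075], TCP at [0.179, 0.599, 0.405] pointing down, gripper open.
Joint ranges: [-2.62, 2.62], [-0.44, 2.09], [-1.27, 1.32], [0.08, 2.57], [-1.32, 4.46], [0.12, 2], [-2.74, 2.74]. Speed limits (rad/s): [2.22, 2.22, 3.01, 3.01, 3.14, 3.14, 3.14].

## Interface

Orientations are given as a rotation vector (axis times angle).
In Python, from cell import arm, get_image, camera_model gives the robot as it stands. The module is installed in compiled form; this text tells all that it offers.
- The arm moves only by the shell command python3 -m pendant 'ROWS' [FORCE]. ROWS is JSON, a list that holds one entry, the list of rows, each a list of 7 numbers: the shift along the tool's x, y, z in mm, then the turn, a rotation vector about the tool's x, y, z in rad, then the closure, from -1 (fully open) to 1 (shut). In form: [[[x, y, z, rx, ry, rz, hand], ...]]. A call has 1 to 20 rows; each row is the pose to reach, as a shift and turn from the pose commanded when the call began, along the tool's axes at that moment; what a row does not reach only later rows make up. A row lasts 1/8 s, in which the tool goes at most 62.5 mm and 10.7 degrees, less where a joint would pass 70% of its speed; a pose out of reach is approached as far as the arm can. A call with a gripper value outside its range is refused whole. The fingers move at their own pace and stop on an object; FORCE is the grip in N (left out, the last holds). Time passes only in rows, so rows that repeat a pose let the fingers close. It gives the time, the measured TCP pose, the force and the opening at its end, in the units of the state.
- arm.observe(): the state, without advancing time (a new reading comes with each control period).
- get_image(name): name is "scene" or "top"; returns the picture (480x640x3 uint8, red, green, blue); there is no depth.
- camera_model(name): a dict with "fx", "fy", "cx", "cy" (pixels), "position" and "orientation" of the camera in the world. Camera axes: x right, y down, z forward; pixel columns grow to the right and rows downward; lengths in m; the calibration is good to about 2 mm. A picture is of the moment at which its call begins. camera_model takes no time and is no camera call.
- arm.sign_off(): hands the job in, once; it reports no verdict.
The state is a dict: "clock": time; "joints": joint angles; "dq": joint speeds; "joint_efforts": joint torques, N m; "position": TCP position; "ee_rot": TCP orientation; "force": force on the tool from outside, world axes, zero at the start; "ft_torque": the same for the moment, N m; "width": opening from 0.0 (shut) to 1.0 (fully open).
Only numpy, scipy, OpenCV 4.12 (cv2) and the standard library are available. Lean on these libraries where they do the work, as an engineer would, in place of code of your own. Each camera call takes 0.05 s, during which the arm holds its last target.

## Working session

There is one attempt and no reset: what is moved stays moved. The work goes in short steps, Python scripts to look and compute and a shell command to move; the robot and the scene stay as the last step left them, time stands still between calls to the robot, and variables do not carry over. Pictures are saved under pics/ and viewed, and the job is handed in when it is done.

```bash
mkdir -p pics
python3 - <<'E'
from cell import arm,get_image,camera_model
import cv2
for n in("scene","top"):
    cv2.imwrite(f"pics/{n}0.png",get_image(n)[:,:,::-1]); print(n,camera_model(n))
print(arm.observe())
E
```

```text
scene {'fx': 531.9426306844725, 'fy': 531.9426306844725, 'cx': 319.80213554301855, 'cy': 237.4923510485033, 'position': array([1.18336163, 0.55031269, 1.09499366]), 'orientation': array([-1.13336013, -2.48053983,  0.8828924 ])}
top {'fx': 453.68357039055894, 'fy': 453.68357039055894, 'cx': 330.13598286771787, 'cy': 231.60263591974908, 'position': array([0.35449845, 0.01837954, 1.19075077]), 'orientation': array([-2.10979215,  2.1523887 , -0.21540771])}
{'clock': 0.1, 'joints': array([-1.38364363,  0.43514795,  0.02495941,  1.57400738, -0.0116115 ,
        1.13399022, -0.07510211]), 'dq': array([ 2.91584080e-04, -4.91285595e-04,  3.68298468e-04, -1.42323314e-03,
       -1.60447962e-03, -7.46237046e-04,  8.81542272e-05]), 'joint_efforts': array([ 2.47348500e-03, -6.69124532e+01,  9.87495482e-01, -3.15143681e+01,
       -6.05655159e-02,  3.74787790e-02,  4.78081472e-05]), 'position': array([0.17853265, 0.59874113, 0.40402594]), 'ee_rot': array([-4.53637337e-01, -3.10857447e+00,  2.20674839e-03]), 'force': array([-1.13844952,  0.06579251,  0.18592074]), 'ft_torque': array([-0.02832575, -0.01309992, -0.00759143]), 'width': 1.0010969514848747}
```

View pics/scene0.png

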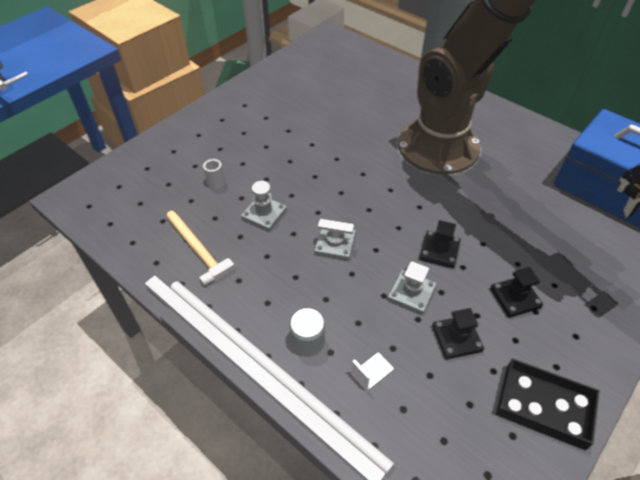

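View pics/top0.png

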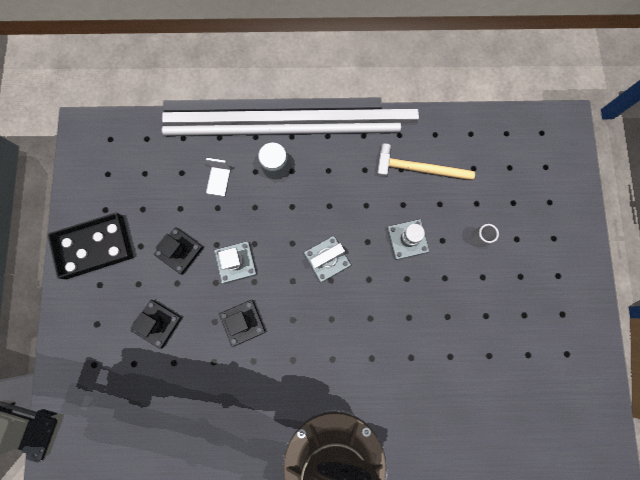

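The scene shows three grey supports, three black look-alikes and the bystanders. In the top view:
- The grey round head is near (414,233), the grey square head near (229,258) and the grey bar head near (327,256).
- The black square look-alikes are at (175,245), (153,320) and (240,320). I'm leaving them alone, since the described supports are painted grey.

Next I'll enlarge and measure the grey heads.

```bash
cat > h.py <<'E'
import numpy as np,cv2
from scipy.spatial.transform import Rotation as R
from cell import camera_model
def ray(n,u,v,z):
    c=camera_model(n);M=R.from_rotvec(c["orientation"]).as_matrix()
    d=M@np.array([(u-c["cx"])/c["fx"],(v-c["cy"])/c["fy"],1]);p=c["position"]
    return p+d*(z-p[2])/d[2]
def proj(n,P):
    c=camera_model(n);M=R.from_rotvec(c["orientation"]).as_matrix()
    q=M.T@(np.array(P)-c["position"]);return np.array([c["fx"]*q[0]/q[2]+c["cx"],c["fy"]*q[1]/q[2]+c["cy"]])
E
python3 - <<'E'
import cv2,numpy as np
from h import *
t=cv2.imread("pics/top0.png");s=cv2.imread("pics/scene0.png")
def crop(im,u,v,w=32,k=8):return cv2.resize(im[v-w:v+w,u-w:u+w],None,fx=4,fy=4,interpolation=cv2.INTER_CUBIC)
a=np.hstack([crop(t,410,238),crop(t,234,262),crop(t,328,258)])
b=np.hstack([crop(s,262,200),crop(s,414,285),crop(s,335,238)])
cv2.imwrite("pics/crops.png",np.vstack([a,b]))
# bright head blobs
for nm,im in(("top",t),("scene",s)):
  g=cv2.cvtColor(im,cv2.COLOR_BGR2GRAY)
  for name,z,c in(("round",.11,{"top":(414,233),"scene":(261,188)}),("square",.095,{"top":(229,258),"scene":(416,271)}),("bar",.08,{"top":(327,256),"scene":(337,226)})):
    u,v=c[nm]
    for th in (215,235):
      n,l,st,ce=cv2.connectedComponentsWithStats((g>th).astype(np.uint8))
      i=[k for k in range(1,n) if np.hypot(*(ce[k]-(u,v)))<12 and st[k][4]>40]
      for k in i:
        pts=np.argwhere(l==k)[:,::-1].astype(np.float32)
        W=np.array([ray(nm,*p,z)[:2] for p in pts])
        r=cv2.minAreaRect((W*1000).astype(np.float32))
        print(nm,name,th,ce[k].round(1),st[k][4],ray(nm,*ce[k],z).round(4),np.round(r[0],1),np.round(r[1],1),round(r[2],1))
E
```

```text
top round 215 [414.9 232.3] 247 [ 0.5517 -0.2069  0.11  ] [ 551.4 -207.2] [39.  42.3] 87.0
top round 235 [414.6 232.4] 218 [ 0.5514 -0.2062  0.11  ] [ 552.5 -206. ] [36.6 39.8] 87.0
top square 215 [228.5 257.9] 320 [0.4999 0.2465 0.095 ] [500.1 246.7] [42.9 44. ] 13.7
top square 235 [228.5 257.9] 289 [0.4999 0.2465 0.095 ] [500.  246.4] [41.8 40.3] 13.6
top bar 215 [327.  255.3] 320 [0.5037 0.0075 0.08  ] [503.8   7.5] [22.9 85.9] 28.5
top bar 235 [326.9 255.2] 291 [0.5038 0.0077 0.08  ] [504.    7.7] [22.1 81.8] 29.0
scene round 215 [260.5 186.8] 158 [ 0.5547 -0.2041  0.11  ] [ 554.3 -205.6] [39.8 41.9] 40.8
scene round 235 [260.5 186.9] 133 [ 0.5547 -0.2037  0.11  ] [ 554.2 -203.8] [37.3 37.1] 7.6
scene square 215 [416.3 271.3] 287 [0.5034 0.2487 0.095 ] [502.9 248.9] [42.9 43.5] 13.9
scene square 235 [416.4 271.3] 252 [0.5032 0.2489 0.095 ] [502.9 248.5] [40.1 40.7] 13.9
scene bar 215 [335.6 224.8] 234 [0.5068 0.01   0.08  ] [506.8   9.6] [22.6 84.7] 28.5
scene bar 235 [335.7 224.8] 207 [0.5066 0.0102 0.08  ] [506.7   9.7] [20.5 82.1] 28.4
```

View pics/crops.png

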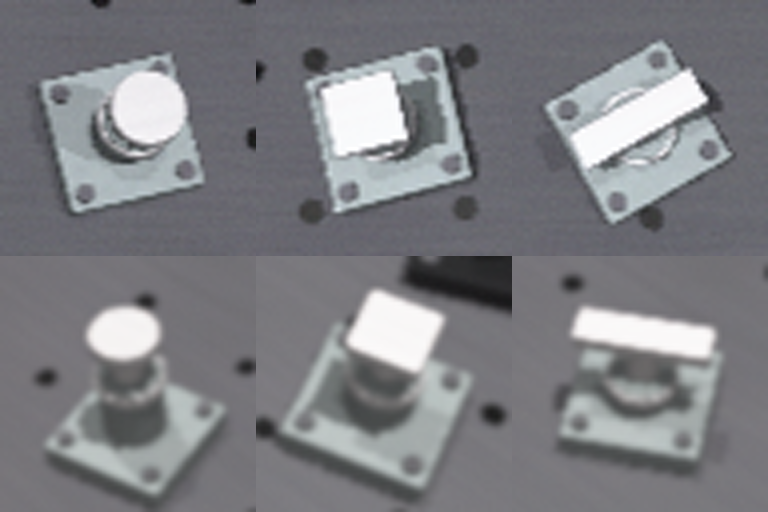

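Both views agree to about 4 mm, and the sizes match: disc about 42 mm, square 43 x 44 mm, bar 23 x 86 mm at about 28.5°. The crop shows grey feet with bright heads, so these are the right three. I'm using the mean of the two views.

I'll press with the shut fingertips. Next step is working out the shifts.

```bash
cat >> h.py <<'E'
T={"round":(.553,-.205,.110),"square":(.5015,.2477,.095),"bar":(.5053,.0088,.080)}
def go(name,clear,o=None):
    from cell import arm
    o=o or arm.observe();M=R.from_rotvec(o["ee_rot"]);m=M.as_matrix()
    tip=o["position"]+m[:,2]*.178
    tgt=np.array(T[name])+[0,0,clear]
    print("t",round(o["clock"],2),"tip",tip.round(4),"F",o["force"].round(2),"w",round(o["width"],3),"tilt",(m[:2,2]).round(4),"q",o["joints"].round(2))
    print("->",name,clear,"tool shift mm",(m.T@(tgt-tip)*1000).round(1),"tool y deg",round(np.degrees(np.arctan2(m[1,1],m[0,1])),1))
E
python3 -c "
from h import *
go('round',.1);go('round',.03)"
```

```text
t 0.1 tip [0.1785 0.5985 0.226 ] F [-1.14  0.07  0.19] w 1.001 tilt [-0.0003 -0.0014] q [-1.38  0.44  0.02  1.57 -0.01  1.13 -0.08]
-> round 0.1 tool shift mm [-588.5 -662.9   17. ] tool y deg 73.4
t 0.1 tip [0.1785 0.5985 0.226 ] F [-1.14  0.07  0.19] w 1.001 tilt [-0.0003 -0.0014] q [-1.38  0.44  0.02  1.57 -0.01  1.13 -0.08]
-> round 0.03 tool shift mm [-588.5 -662.8   87. ] tool y deg 73.4
```

```bash
python3 -m pendant '[[[-588,-663,15,0,0,0,1],[-588,-663,15,0,0,0,1],[-588,-663,15,0,0,0,1],[-588,-663,15,0,0,0,1],[-588,-663,15,0,0,0,1],[-588,-663,15,0,0,0,1],[-588,-663,15,0,0,0,1],[-588,-663,15,0,0,0,1],[-588,-663,15,0,0,0,1],[-588,-663,15,0,0,0,1],[-588,-663,15,0,0,0,1],[-588,-663,15,0,0,0,1],[-588,-663,15,0,0,0,1],[-588,-663,15,0,0,0,1],[-588,-663,15,0,0,0,1],[-588,-663,15,0,0,0,1],[-588,-663,15,0,0,0,1],[-588,-663,15,0,0,0,1]]]'
python3 -c "
from h import *
go('round',.03)"
```

```text
clock: 2.35
position: [0.5525, -0.2028, 0.3898]
ee_rot: [-0.45, -3.109, -0.002]
force: [0.0, -0.3, 1.1]
width: 0.002
t 2.35 tip [ 0.5525 -0.2026  0.2118] F [ 0.05 -0.28  1.08] w 0.002 tilt [0.0001 0.001 ] q [-0.11  0.41  0.52  1.72 -0.23  1.07  1.77]
-> round 0.03 tool shift mm [-1.2 -2.2 71.8] tool y deg 73.5
```

```bash
python3 -m pendant '[[[-1,-2,50,0,0,0,1],[-1,-2,87,0,0,0,1],[-1,-2,87,0,0,0,1],[-1,-2,87,0,0,0,1],[-1,-2,87,0,0,0,1]]]'
python3 - <<'E'
from h import *
from cell import get_image
go('round',0)
s=get_image("scene")[:,:,::-1];t=get_image("top")[:,:,::-1]
print(proj("scene",T["round"]),proj("top",T["round"]))
cv2.imwrite("pics/r1.png",np.hstack([cv2.resize(s[130:250,200:320],None,fx=3,fy=3),cv2.resize(t[170:290,350:470],None,fx=3,fy=3)]))
E
```

```text
clock: 2.98
position: [0.5536, -0.2068, 0.3046]
ee_rot: [0.453, 3.106, -0.0]
force: [0.4, -0.6, 0.2]
width: 0.001
t 2.98 tip [ 0.5541 -0.2069  0.1266] F [ 0.4  -0.55  0.24] w 0.001 tilt [ 0.0029 -0.0006] q [-0.07  0.51  0.48  1.81 -0.29  0.9   1.83]
-> round 0 tool shift mm [ 1.6  1.5 16.6] tool y deg 73.4
[260.66606128 186.30091435] [414.0722704  231.81136551]
```

View pics/r1.png

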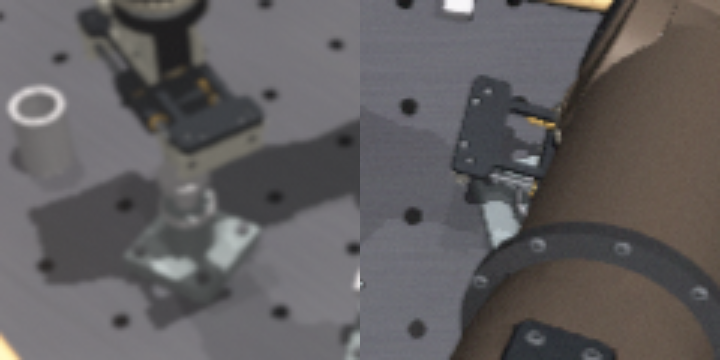

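```bash
python3 -m pendant '[[[1,1,12,0,0,0,1],[1,1,12,0,0,0,1],[1,1,12,0,0,0,1]]]'; python3 -c "
from h import *
go('round',-.01)"; python3 -m pendant '[[[0,0,5,0,0,0,1],[0,0,8,0,0,0,1],[0,0,10,0,0,0,1],[0,0,10,0,0,0,1],[0,0,10,0,0,0,1]]]'; python3 -c "
from h import *
go('round',-.01)"
```

```text
clock: 3.45
position: [0.5522, -0.2055, 0.2905]
ee_rot: [-0.454, -3.108, 0.0]
force: [-0.5, -0.2, -0.2]
width: 0.004
t 3.45 tip [ 0.5521 -0.2055  0.1125] F [-0.45 -0.24 -0.15] w 0.004 tilt [-0.0005  0.    ] q [-0.07  0.52  0.48  1.82 -0.3   0.87  1.84]
-> round -0.01 tool shift mm [-0.7  0.7 12.5] tool y deg 73.4
clock: 4.08
position: [0.5525, -0.2056, 0.281]
ee_rot: [0.454, 3.108, -0.0]
force: [1.4, -0.4, 4.0]
width: 0.006
t 4.08 tip [ 0.5527 -0.2057  0.103 ] F [ 1.43 -0.43  4.  ] w 0.006 tilt [ 0.0009 -0.0003] q [-0.06  0.54  0.47  1.83 -0.31  0.85  1.84]
-> round -0.01 tool shift mm [-0.1  0.7  3. ] tool y deg 73.4
```

Contact: 4.0 N at 7 mm matches the spring law. I'll go 3 mm further.

```bash
python3 -m pendant '[[[0,0,3,0,0,0,1],[0,0,3,0,0,0,1],[0,0,3,0,0,0,1]]]'; python3 -c "
from h import *
go('round',-.01)";python3 -m pendant '[[[0,0,3,0,0,0,1],[0,0,3,0,0,0,1]]]' >/dev/null; python3 -c "
from h import *
go('round',-.01)"
```

```text
clock: 4.45
position: [0.5525, -0.2056, 0.278]
ee_rot: [0.454, 3.108, -0.0]
force: [1.0, -1.4, 5.5]
width: 0.001
t 4.45 tip [ 0.5527 -0.2057  0.1   ] F [ 1.   -1.39  5.53] w 0.001 tilt [ 0.0008 -0.0003] q [-0.06  0.54  0.47  1.83 -0.31  0.84  1.84]
-> round -0.01 tool shift mm [-0.1  0.7  0. ] tool y deg 73.4
t 4.7 tip [ 0.5527 -0.2057  0.0971] F [ 1.6  -0.35  6.09] w 0.001 tilt [ 0.0009 -0.0003] q [-0.06  0.54  0.47  1.83 -0.32  0.84  1.85]
-> round -0.01 tool shift mm [-0.1  0.7 -2.9] tool y deg 73.4
```

The second call started from the new commanded pose, so it added another 3 mm. Depth is now about 12.5 mm (6.1 N), still well short of the 20 mm stop. Releasing, and lifting clear.

```bash
python3 -m pendant '[[[0,0,-5,0,0,0,1],[0,0,-10,0,0,0,1],[0,0,-20,0,0,0,1],[0,0,-40,0,0,0,1],[0,0,-90,0,0,0,1],[0,0,-90,0,0,0,1],[0,0,-90,0,0,0,1]]]'; python3 -c "
from h import *
go('square',.08)"
```

```text
clock: 5.58
position: [0.5519, -0.205, 0.3644]
ee_rot: [-0.453, -3.108, -0.001]
force: [0.9, -0.0, -0.9]
width: 0.004
t 5.58 tip [ 0.5517 -0.2049  0.1864] F [ 0.9  -0.   -0.91] w 0.004 tilt [-0.0009  0.0008] q [-0.1   0.44  0.52  1.75 -0.25  1.02  1.79]
-> square 0.08 tool shift mm [177.3 419.4  11.8] tool y deg 73.4
```

```bash
python3 -m pendant '[[[177,419,0,0,0,0,1],[177,419,0,0,0,0,1],[177,419,0,0,0,0,1],[177,419,0,0,0,0,1],[177,419,0,0,0,0,1],[177,419,0,0,0,0,1],[177,419,0,0,0,0,1],[177,419,0,0,0,0,1],[177,419,0,0,0,0,1],[177,419,0,0,0,0,1]]]'
cat > chk.py <<'E'
import sys;from h import *
from cell import get_image
go(sys.argv[1],0)
for n in("top","scene"):
    im=get_image(n)[:,:,::-1];cv2.imwrite(f"pics/{n}_{sys.argv[2]}.png",im)
    g=cv2.cvtColor(im,cv2.COLOR_BGR2GRAY);g0=cv2.cvtColor(cv2.imread(f"pics/{n}0.png"),cv2.COLOR_BGR2GRAY)
    for k in T:
        u,v=proj(n,T[k]).round().astype(int)
        for tag,G in(("before",g0),("now",g)):
            N,l,st,ce=cv2.connectedComponentsWithStats((G>215).astype(np.uint8))
            i=[j for j in range(1,N) if np.hypot(*(ce[j]-(u,v)))<12 and st[j][4]>40]
            print(n,k,tag,[(ce[j].round(2),st[j][4]) for j in i])
E
python3 chk.py square a
```

```text
clock: 6.82
position: [0.5028, 0.2444, 0.3643]
ee_rot: [-0.458, -3.108, 0.003]
force: [-0.1, -0.4, 0.1]
width: 0.009
t 6.83 tip [0.5027 0.2441 0.1863] F [-0.15 -0.36  0.09] w 0.009 tilt [-0.0007 -0.0016] q [-0.86  0.38  0.42  1.81 -0.18  0.99  0.91]
-> square 0 tool shift mm [ 2.1  3.2 91.3] tool y deg 73.2
top round before [(array([414.89, 232.33]), np.int32(247))]
top round now [(array([414.81, 232.32]), np.int32(253))]
top square before [(array([228.47, 257.89]), np.int32(320))]
top square now []
top bar before [(array([326.98, 255.25]), np.int32(320))]
top bar now [(array([326.9 , 254.99]), np.int32(336))]
scene round before [(array([260.46, 186.82]), np.int32(158))]
scene round now [(array([260.42, 186.76]), np.int32(163))]
scene square before [(array([416.3 , 271.32]), np.int32(287))]
scene square now []
scene bar before [(array([335.62, 224.81]), np.int32(234))]
scene bar now [(array([335.67, 224.78]), np.int32(238))]
```

View pics/scene_a.png

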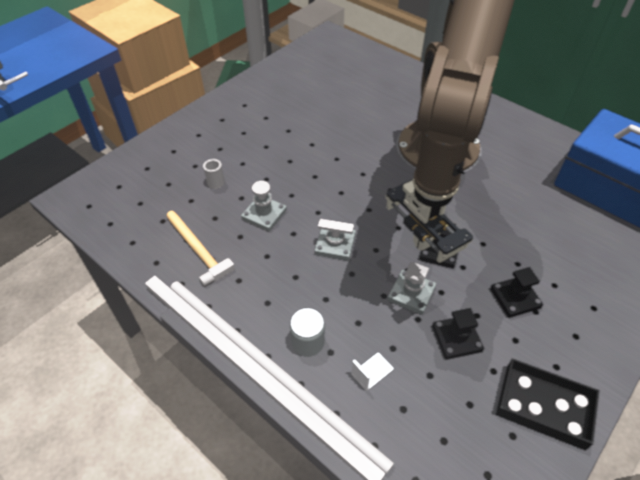

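The round head is back at (260.4,186.8) in scene and (414.8,232.3) in top, within 0.1 px of before, so it is fully up and hasn't shifted. The shut fingers are over the grey square head at (416,271), and the black look-alikes are untouched. Descending to just above the square head.

```bash
python3 -m pendant '[[[2,3,50,0,0,0,1],[2,3,80,0,0,0,1],[2,3,86,0,0,0,1],[2,3,86,0,0,0,1],[2,3,86,0,0,0,1],[2,3,86,0,0,0,1]]]'; python3 -c "
from h import *
go('square',0);go('square',-.01)"
```

```text
clock: 7.68
position: [0.5018, 0.2502, 0.2798]
ee_rot: [0.454, 3.107, 0.002]
force: [-0.7, 0.7, -0.0]
width: 0.005
t 7.67 tip [0.5021 0.2504 0.1018] F [-0.66  0.73 -0.04] w 0.005 tilt [0.0016 0.0011] q [-0.83  0.48  0.38  1.9  -0.24  0.8   0.96]
-> square 0 tool shift mm [-0.2 -2.8  6.8] tool y deg 73.4
t 7.67 tip [0.5021 0.2504 0.1018] F [-0.66  0.73 -0.04] w 0.005 tilt [0.0016 0.0011] q [-0.83  0.48  0.38  1.9  -0.24  0.8   0.96]
-> square -0.01 tool shift mm [-0.2 -2.8 16.8] tool y deg 73.4
```

```bash
python3 -m pendant '[[[0,-2,2,0,0,0,1],[0,-2,6,0,0,0,1],[0,-2,10,0,0,0,1],[0,-2,13,0,0,0,1],[0,-2,15,0,0,0,1],[0,-2,15,0,0,0,1],[0,-2,15,0,0,0,1]]]'; python3 -c "
from h import *
go('square',-.01)"
```

```text
clock: 8.55
position: [0.5009, 0.2481, 0.2639]
ee_rot: [0.454, 3.108, 0.0]
force: [-0.3, -1.1, 4.6]
width: 0.002
t 8.55 tip [0.501  0.2481 0.0859] F [-0.32 -1.12  4.57] w 0.002 tilt [0.0002 0.    ] q [-0.82  0.5   0.37  1.91 -0.25  0.77  0.97]
-> square -0.01 tool shift mm [-0.6 -0.3  0.9] tool y deg 73.4
```

The square pin is at 9.1 mm with 4.6 N, which agrees. I'll nudge 1.5 mm, then release.

```bash
python3 -m pendant '[[[0,0,1.5,0,0,0,1],[0,0,1.5,0,0,0,1],[0,0,1.5,0,0,0,1]]]'; python3 -m pendant '[[[0,0,-5,0,0,0,1],[0,0,-10,0,0,0,1],[0,0,-20,0,0,0,1],[0,0,-40,0,0,0,1],[0,0,-90,0,0,0,1],[0,0,-90,0,0,0,1],[0,0,-90,0,0,0,1]]]'; python3 -c "
from h import *
go('bar',.08)"
```

```text
clock: 8.93
position: [0.5009, 0.2481, 0.2624]
ee_rot: [0.454, 3.108, 0.0]
force: [-0.6, -1.8, 6.0]
width: 0.003
clock: 9.8
position: [0.5004, 0.2483, 0.3522]
ee_rot: [-0.453, -3.108, -0.001]
force: [0.0, 0.3, -0.8]
width: 0.005
t 9.8 tip [0.5003 0.2484 0.1742] F [ 0.01  0.33 -0.8 ] w 0.005 tilt [-0.0003  0.0004] q [-0.87  0.39  0.42  1.83 -0.19  0.96  0.92]
-> bar 0.08 tool shift mm [ -73.1 -228.2   14.1] tool y deg 73.4
```

```bash
python3 -m pendant '[[[-73,-228,0,0,0,0,1],[-73,-228,0,0,0,0,1],[-73,-228,0,0,0,0,1],[-73,-228,0,0,0,0,1],[-73,-228,0,0,0,0,1],[-73,-228,0,0,0,0,1],[-73,-228,0,0,0,0,1]]]'; python3 chk.py bar b
```

```text
clock: 10.68
position: [0.5055, 0.0104, 0.3517]
ee_rot: [-0.45, -3.108, -0.0]
force: [-0.9, -0.1, -0.4]
width: 0.006
t 10.68 tip [0.5053 0.0104 0.1737] F [-0.85 -0.12 -0.39] w 0.006 tilt [-0.001   0.0003] q [-0.51  0.31  0.49  1.96 -0.18  0.92  1.35]
-> bar 0 tool shift mm [-0.5 -1.6 93.7] tool y deg 73.5
top round before [(array([414.89, 232.33]), np.int32(247))]
top round now [(array([414.79, 232.35]), np.int32(252))]
top square before [(array([228.47, 257.89]), np.int32(320))]
top square now [(array([228.35, 257.88]), np.int32(318))]
top bar before [(array([326.98, 255.25]), np.int32(320))]
top bar now []
scene round before [(array([260.46, 186.82]), np.int32(158))]
scene round now [(array([260.42, 186.76]), np.int32(163))]
scene square before [(array([416.3 , 271.32]), np.int32(287))]
scene square now [(array([416.47, 271.49]), np.int32(282))]
scene bar before [(array([335.62, 224.81]), np.int32(234))]
scene bar now [(array([347.56, 226.75]), np.int32(59))]
```

View pics/scene_b.png

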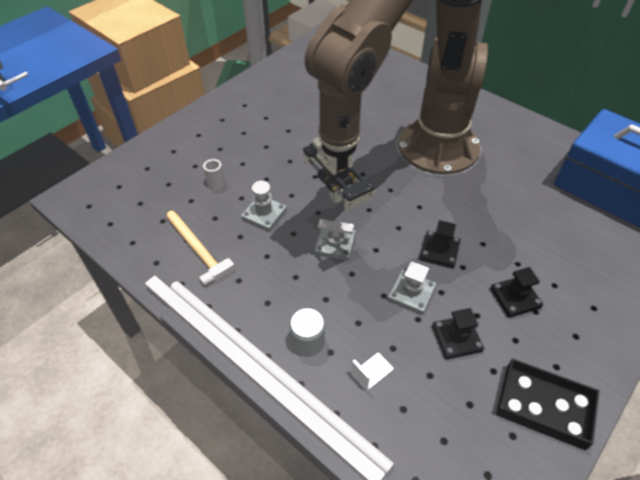

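The square head is back at (416.5,271.5) in scene and (228.4,257.9) in top, within 0.25 px, so it is fully up. The fingers are above the bar head at (336,225). Descending.

```bash
python3 -m pendant '[[[0,-1,50,0,0,0,1],[0,-1,80,0,0,0,1],[0,-1,87,0,0,0,1],[0,-1,87,0,0,0,1],[0,-1,87,0,0,0,1],[0,-1,87,0,0,0,1]]]'; python3 -c "
from h import *
go('bar',-.01)"
```

```text
clock: 11.52
position: [0.5057, 0.008, 0.2662]
ee_rot: [0.453, 3.107, 0.001]
force: [-0.1, -0.3, 0.0]
width: 0.004
t 11.53 tip [0.5061 0.0081 0.0882] F [-0.14 -0.31  0.04] w 0.004 tilt [0.0019 0.0005] q [-0.45  0.43  0.43  2.05 -0.27  0.72  1.44]
-> bar -0.01 tool shift mm [ 1.   0.5 18.2] tool y deg 73.4
```

```bash
python3 -m pendant '[[[1,0,4,0,0,0,1],[1,0,7,0,0,0,1],[1,0,11,0,0,0,1],[1,0,14,0,0,0,1],[1,0,16,0,0,0,1],[1,0,16,0,0,0,1],[1,0,16,0,0,0,1]]]'; python3 -c "
from h import *
go('bar',-.01)"
```

```text
clock: 12.4
position: [0.5043, 0.0082, 0.2493]
ee_rot: [-0.454, -3.108, -0.0]
force: [-1.3, 1.5, 4.6]
width: 0.004
t 12.4 tip [0.5043 0.0083 0.0713] F [-1.27  1.52  4.59] w 0.004 tilt [-0.0002  0.0002] q [-0.44  0.46  0.42  2.06 -0.29  0.68  1.46]
-> bar -0.01 tool shift mm [-0.8  0.8  1.3] tool y deg 73.4
```

```bash
python3 -m pendant '[[[0,0,2,0,0,0,1],[0,0,2,0,0,0,1],[0,0,2,0,0,0,1]]]'; python3 -m pendant '[[[0,0,-5,0,0,0,1],[0,0,-10,0,0,0,1],[0,0,-20,0,0,0,1],[0,0,-40,0,0,0,1],[0,0,-100,0,0,0,1],[0,0,-130,0,0,0,1],[0,0,-130,0,0,0,1],[120,0,-130,0,0,0,1],[120,0,-130,0,0,0,1],[120,0,-130,0,0,0,1],[120,0,-130,0,0,0,1]]]';python3 chk.py bar c
```

```text
clock: 12.78
position: [0.5043, 0.0082, 0.2473]
ee_rot: [-0.454, -3.109, -0.0]
force: [-2.3, 0.3, 5.3]
width: 0.006
clock: 14.15
position: [0.3894, 0.0425, 0.3771]
ee_rot: [0.453, 3.108, 0.0]
force: [0.9, 0.4, -0.2]
width: 0.006
t 14.15 tip [0.3895 0.0426 0.1991] F [ 0.88  0.35 -0.21] w 0.006 tilt [0.0005 0.0002] q [-0.7   0.07  0.49  2.16 -0.04  0.92  1.09]
-> bar 0 tool shift mm [-120.6    0.6  119.2] tool y deg 73.4
top round before [(array([414.89, 232.33]), np.int32(247))]
top round now [(array([414.83, 232.36]), np.int32(249))]
top square before [(array([228.47, 257.89]), np.int32(320))]
top square now [(array([228.51, 257.85]), np.int32(320))]
top bar before [(array([326.98, 255.25]), np.int32(320))]
top bar now []
scene round before [(array([260.46, 186.82]), np.int32(158))]
scene round now [(array([260.46, 186.73]), np.int32(162))]
scene square before [(array([416.3 , 271.32]), np.int32(287))]
scene square now [(array([416.25, 271.33]), np.int32(287))]
scene bar before [(array([335.62, 224.81]), np.int32(234))]
scene bar now [(array([335.68, 224.86]), np.int32(231))]
```

View pics/scene_c.png

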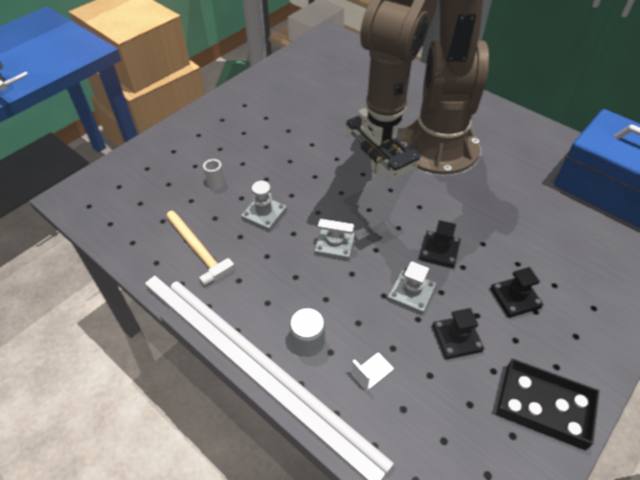

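All three heads are back at their starting pixels in the scene view: round (260.5,186.7), square (416.3,271.3), bar (335.7,224.9). The robot is clear of everything and the bystanders look unmoved. Handing in.

```bash
python3 -c "
from cell import arm
print(arm.sign_off())"
```

```text
the job is handed in; nothing more can be done
None
```

I pressed the three grey supports in the order asked, using the shut fingertips, and each one sprang back before I pressed the next. The job was handed in at about 14 s with the arm clear of everything.

| Support | Pressed down | Force at the bottom |
|---|---|---|
| Round | about 12.5–13 mm | 6.1 N |
| Square | about 10.5 mm | 6.0 N |
| Bar | about 10.7 mm | 5.3 N |

- **Depth:** the round one went about 3 mm deeper than I meant, because a repeated row added to the previous move. It stayed well short of the 20 mm stop. The depths come from the measured tool height and roughly fit the spring law; the square's force read about 0.6 N high, with force noise of about 1 N.
- **Springing back:** after the last press, all three heads were within about 0.1 px of their starting positions in the scene view, so they are up and have not shifted. The top view confirmed the round and square heads, but the arm hid the bar head there.
- **Bystanders:** the pipe end, tin, hammer, bracket and black look-alikes look unmoved in the last picture; I checked these by eye only.

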